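# Seat a mailer square in the date-stamping jig and stamp it

### The arm

A 6-joint arm with a two-finger parallel gripper is mounted at the origin on a cart in front of the work surface, level with it; the furniture and walls round the work are solid. World frame = base frame: x ahead of the robot, y to its left, z up, the work surface at z = 0. Lengths are in m, angles in rad, forces in N, time in s.
With the tool pointing down it reaches from about 0.4 to 0.825 m from the base axis. Payload 7 kg.
Tool frame: the origin (TCP) lies at the very end of the fingers, on their centre line; the grasp point (between the pads) lies arm.grip_point_offset behind it (arm.grip_point_offset is the distance from the TCP to the grasp point, in m); z points along the fingers, y is the line along which they close (so a half turn about z gives the same grasp; the last joint's range is limited). The gripper opens to 88 mm and grips with 3 to 60 N. Pads are 19 mm wide; open, the fingers measure 130 mm over their backs; the gripper's body (78 mm by 193 mm) begins 47 mm behind the grasp point.
Start: joints at [1.476, 0.359, 0.012, 0, -1.224, -0.288], TCP at [0.252, 0.626, 0.227] pointing down, gripper open.
Joint ranges: [-3.07, 3.07], [-1.43, 2.12], [-1.02, 1.25], [-3.03, 1.67], [-3.05, -0], [-3.03, 3.03]. Speed limits (rad/s): [2.39, 2.39, 3.01, 3.14, 3.14, 3.14].

### API

Orientations are given as [roll, pitch, yaw] about the fixed x, y, z axes, in that order (R = Rz(yaw) Ry(pitch) Rx(roll)).
In Python, from station import arm gives the robot as it stands.
- The arm moves only by the shell command python3 -m crank 'ROWS' [OPENING] [FORCE]. ROWS is JSON, a list of rows, each an object of numbers: "dx", "dy", "dz": the shift along the tool's x, y, z in cm; "wx", "wy", "wz": the turn, a rotation vector about the tool's x, y, z in degrees. A call has exactly 10 rows; each row is the pose to reach, as a shift and turn from the pose commanded when the call began, along the tool's axes at that moment; what a row does not reach only later rows make up. A row lasts 1/8 s, in which the tool goes at most 62.5 mm and 10.7 degrees, less where a joint would pass 70% of its speed; a pose out of reach is approached as far as the arm can. A call with a gripper value outside its range is refused whole. OPENING is the finger opening in cm, from 0 to 8.76, set as the call begins (- or left out, the last holds). The fingers move at their own pace and stop on an object; FORCE is the grip in N (left out, the last holds). Time passes only in rows, so rows that repeat a pose let the fingers close, or fill a call up. It gives the time, the measured TCP pose, the force, the opening and the grip force at its end, in the units of the state.
- arm.get_state(): the state, without advancing time (a new reading comes with each control period).
- arm.grab_frame(name): name is "scene" or "top"; returns the picture (480x640x3 uint8, red, green, blue); there is no depth.
- arm.calibration(name): a dict with "fx", "fy", "cx", "cy" (pixels), "dist_coeffs" ([k1, k2, p1, p2, k3] as OpenCV has them; the pictures are not rectified), "world_from_camera" (4x4, takes a point from camera to world coordinates). Camera axes: x right, y down, z forward; pixel columns grow to the right and rows downward; lengths in m; the calibration is good to about 2 mm. A picture is of the moment at which its call begins. calibration takes no time and is no camera call.
- arm.job_done(): hands the job in; it is judged then, once.
Trained networks look in the newest picture that a camera, given by its name, has taken for a name from the list of things; names that differ only in an ending like _2 or _b are one class to them, and where a whole thing is asked for, a point or a joint stands for the part that bears it (a point fixed in the world has none). Each returns a list of dicts, best first, with "confidence" (0 to 1); they miss things now and then, are a little off and sometimes report something else, mostly with a low value. They report only what shows in the picture. A call takes as long as a camera call.
- arm.find_in(camera, query): "centre" ([x, y, z] in m, in world coordinates, good to about 4 mm: the middle of the surface that is visible of it).
- arm.masks_of(camera, query): "pixels" (480x640 bool, what is visible of it).
- arm.mark_of(camera, query): "centre" ([x, y, z] in m, in world coordinates, good to about 4 mm: a listed point, or the origin of a listed thing).
The state is a dict: "t": time; "q": joint angles; "qd": joint speeds; "joint_efforts": joint torques, N m; "eef_pos": TCP position; "ee_rot": TCP orientation; "force": force on the tool from outside, world axes, zero at the start; "moment": the same for the moment, N m; "width": finger opening in m; "gripper_force": force on a finger pad.
Only numpy, scipy, OpenCV 4.12 (cv2) and the standard library are available. Lean on these libraries where they do the work, as an engineer would, in place of code of your own. Each camera call takes 0.05 s, during which the arm holds its last target. There are 200 camera calls.

### The job

Date-stamp the flat cardboard mailer in the bench jig: slide the jig's side guide right back, push the mailer lying to the right of the jig over the entry ramp until it drops flat behind the sill and rests at the end stop, then slide the guide forward again until it holds the mailer snug and square against the back fence. With the mailer held like that, press the stamp lever down firmly onto its lid for a moment and let it spring back up. Leave the other things on the bench where they are.

Things in the scene. Friction and masses are not known exactly. Their poses are not given: they have to be found in the camera images.
- stamp_jig: Stamping jig fixed to the bench: 3 mm grey bed, dark steel fences round a pocket for the mailer. Origin: on the bench under the pocket's middle; x points to the back fence (away from the robot), y to the end stop (robot's left). Jig frame: back fence's inner face at x = 55 mm, end stop's at y = 72 mm, both up to z = 33 mm, bed top z = 3 mm. Mouth at the -y side.
- sill_top (a point): Middle of the sill across the pocket's mouth, jig (0, -75, 7) mm. A grey ramp, x = -100 to 100 mm, rises from the bench at y = -125 mm to this point; at y = -72 mm the sill drops straight 4 mm to the bed, so the pocket is 144 mm long from sill to end stop. At the mouth the back fence flares out, from x = 57 mm at y = -71 to x = 85 mm at y = -122.
- pocket_home (a point): Point on the jig bed where the mailer's origin lies when it is fully home: jig (5, 2, 3) mm, axes as the jig.
- side_guide (a joint): Side guide on the robot's side of the pocket; slides along the jig's x, 2.5 N of friction, stays where left. In m: 0 = face 90 mm from the back fence, 0.045 = fully back towards the robot (135 mm); 0.010 = touching a mailer that lies against the fence. Starts at 0 to 0.006, set for a narrower box. Face 125 mm long, to z = 30 mm; flares out at the mouth to y = -98 mm.
- guide_grip (a point): Middle of the guide's handle: a black round bar, 14 mm thick and 66 mm long along the jig's y, 58 mm above the bench on two thin posts, at jig x = -70 mm minus the joint value, jig y = -35 mm. It moves with the guide.
- stamp_lever (a joint): Stamp lever hinged on a pillar behind the back fence, reaching over the pocket towards the robot near the end stop. Radians: 0 = raised, at rest; about 0.42 = its rubber pad on the lid of a seated mailer; grows as pressed down. A spring returns it; it takes 3 to 4 N at the handle to bring it down. Axis along the jig's y at jig x = 85, z = 80 mm.
- lever_grip (a point): Middle of the lever's black round handle (24 mm thick, 50 mm long, along the lever), 155 mm from the lever's axis, at jig y = +50 mm; 143 mm above the bench when raised, about 80 mm when the pad is on the lid. It moves with the lever.
- mailer: Closed cardboard mailer box with a blank white label on the lid, 100 mm (its x) by 140 mm (its y) by 36 mm high, 0.2 to 0.42 kg. Origin: centre of its underside. It lies on the bench to the right of the jig, label up, its long side roughly along the jig's y; too wide to grasp.
- toothpaste_carton: Green and white gable-topped carton standing behind the mailer, 66 x 66 x 140 mm; bystander. Origin: centre of the underside.
- cream_pot_small: Small round cream pot, 63 mm across, 34 mm high, standing in front of the jig's mouth near the bench's front edge; bystander. Origin: centre of the underside.
- cream_tube_lying: White cream tube lying near the front edge, left of the middle, 51 x 181 x 34 mm; bystander. Origin: centre of the underside.
- dropper_bottle: Small brown dropper bottle standing behind the mailer, 33 mm across, 102 mm high; bystander. Origin: centre of the underside.

How it is judged:
By the outcome, as a careful person would: the job done as asked, in the order asked, and still so for the second after the job is handed in, with the robot touching nothing.
It also fails if it takes over 69 s, if anything falls off the work surface, if the arm or the gripper's body presses on something with over 40 N, if the wrist force passes 120 N, or if a joint passes its speed limit or range.

## Working session

There is one attempt and no reset: what is moved stays moved. The work goes in short steps, Python scripts to look and compute and a shell command to move; the robot and the scene stay as the last step left them, time stands still between calls to the robot, and variables do not carry over. Pictures are saved under pics/ and viewed, at most 13 in all, crops included, and the job is handed in when it is done.

```bash
mkdir -p pics; ls; python3 - <<'E'
from station import arm
import cv2,numpy as np
s=arm.get_state();print(s['t'],s['eef_pos'],s['ee_rot'],s['width'],arm.grip_point_offset)
for c in('scene','top'):
    im=arm.grab_frame(c);cv2.imwrite(f'pics/{c}0.png',im[:,:,::-1])
    k=arm.calibration(c);print(c,np.round(k['world_from_camera'],3).tolist(),k['fx'],k['dist_coeffs'])
    for q in('stamp_jig','sill_top','pocket_home','guide_grip','lever_grip','mailer','toothpaste_carton','cream_pot_small','cream_tube_lying','dropper_bottle'):
        r=arm.mark_of(c,q);print(q,[(np.round(a['centre'],4).tolist(),round(a['confidence'],2)) for a in r[:2]])
E
```

```text
pics
0.0 [0.25196667 0.6256834  0.22562009] [ 3.13993763e+00 -1.43099034e-04 -3.82932847e-01] 0.08778010778910998 0.0188
scene [[0.575, -0.488, 0.657, -0.203], [-0.818, -0.337, 0.466, -0.591], [-0.006, -0.805, -0.593, 0.786], [0.0, 0.0, 0.0, 1.0]] 462.94449668306953 [-0.00459018  0.          0.          0.          0.        ]
stamp_jig [([0.56, 0.0313, 0.0004], 0.96)]
sill_top [([0.5643, -0.0461, 0.0076], 0.67), ([0.4891, -0.0084, 0.0618], 0.49)]
pocket_home [([0.5586, 0.0319, 0.0], 0.73)]
guide_grip [([0.4896, -0.008, 0.0575], 0.68)]
lever_grip [([0.4969, 0.0761, 0.1454], 0.58)]
mailer [([0.5409, -0.2632, 0.0022], 0.73)]
toothpaste_carton [([0.7407, -0.2209, -0.0012], 0.55)]
cream_pot_small [([0.3678, -0.1184, 0.0016], 0.95), ([0.561, 0.0297, 0.0015], 0.63)]
cream_tube_lying [([0.3492, 0.1783, -0.001], 0.57)]
dropper_bottle [([0.7342, -0.3524, 0.0009], 0.62), ([0.3526, 0.1783, 0.0014], 0.52)]
top [[-0.025, -0.99, 0.137, 0.361], [-1.0, 0.024, -0.011, -0.062], [0.008, -0.138, -0.99, 1.579], [0.0, 0.0, 0.0, 1.0]] 588.4820542288488 [-0.1519527  0.         0.         0.         0.       ]
stamp_jig [([0.5604, 0.0266, 0.0019], 0.61)]
sill_top []
pocket_home [([0.344, 0.1799, 0.0013], 0.47)]
guide_grip [([0.4938, -0.0108, 0.0554], 0.94)]
lever_grip [([0.5011, 0.0762, 0.1387], 0.73), ([0.3481, 0.1809, -0.0015], 0.37)]
mailer [([0.5345, -0.2634, 0.0007], 0.78)]
toothpaste_carton [([0.7369, -0.2231, 0.0044], 0.87), ([0.3479, 0.1791, 0.0008], 0.71)]
cream_pot_small [([0.3661, -0.1204, -0.0057], 0.8)]
cream_tube_lying [([0.3485, 0.1801, -0.0003], 0.84)]
dropper_bottle [([0.7349, -0.3534, 0.0007], 0.64)]
```

View pics/top0.png

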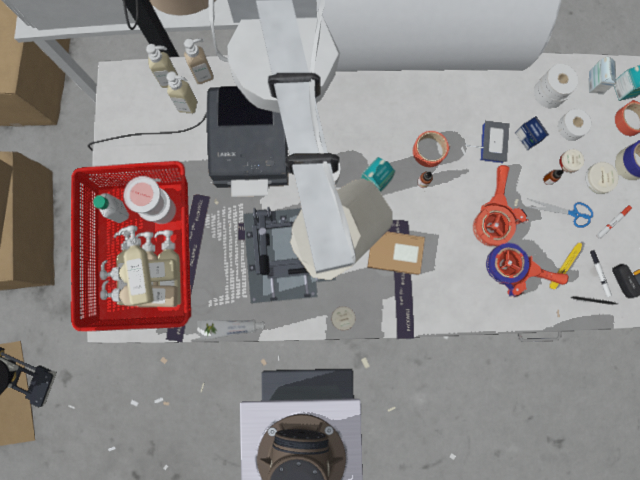

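View pics/scene0.png

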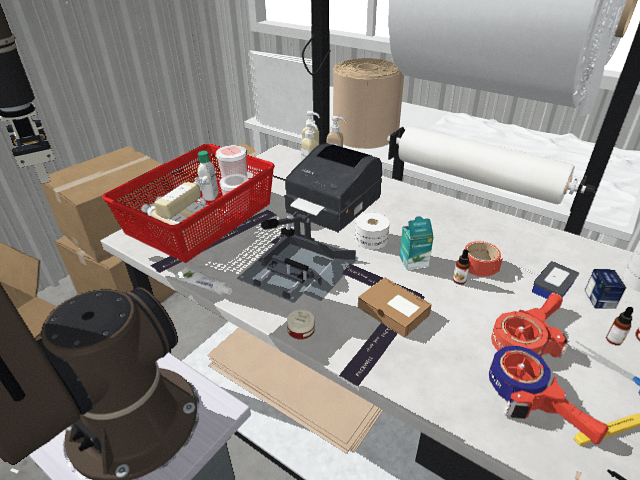

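The scene view shows the jig at about (300,265), the mailer at (395,305) and the pot at (300,323). An overhead lamp partly blocks the top view. I'll zoom in to get the yaws.

```bash
python3 - <<'E'
import cv2
s=cv2.imread('pics/scene0.png')[205:345,230:440];t=cv2.imread('pics/top0.png')[190:310,230:440]
cv2.imwrite('pics/sc1.png',cv2.resize(s,(798,532),interpolation=cv2.INTER_CUBIC))
cv2.imwrite('pics/tp1.png',cv2.resize(t,(798,456),interpolation=cv2.INTER_CUBIC))
E
```

```text
(no output)
```

View pics/sc1.png

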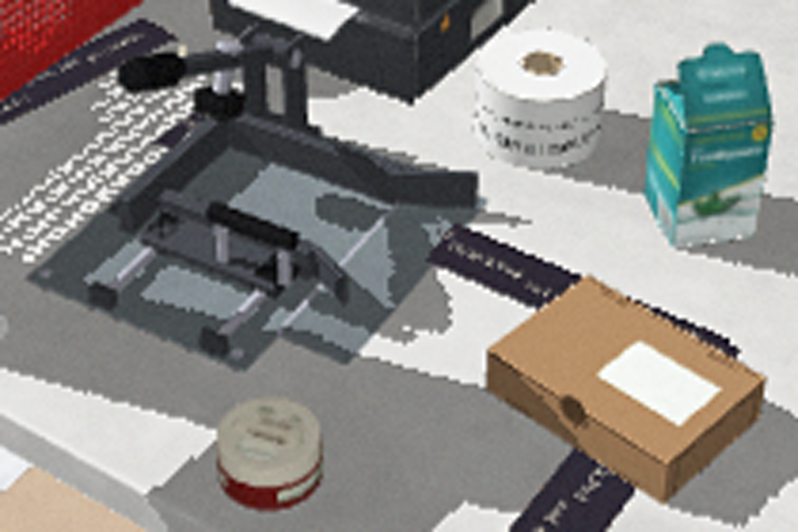

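View pics/tp1.png

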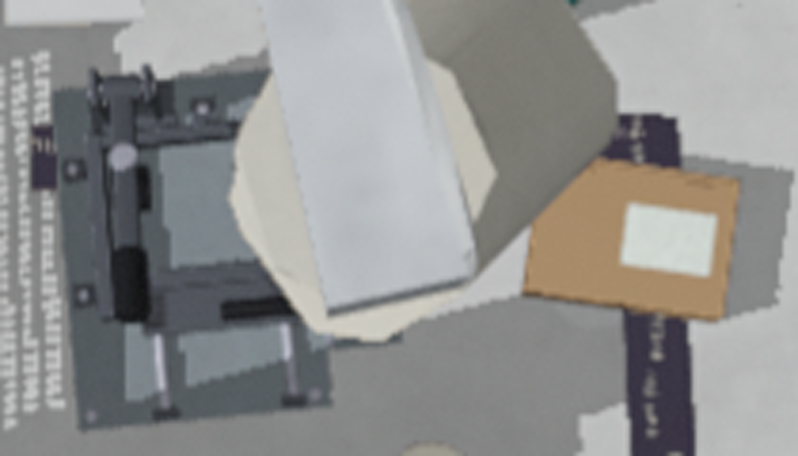

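The scene crop shows the jig's front plate edge running (28,272)-(240,368) and the mailer's lid corners at (488,352), (590,278), (765,378), (665,462). The top crop shows plate corners at (85,430), (330,403) and (55,90). The lamp hides the mouth.

```bash
cat > h.py <<'E'
from station import arm
import cv2,numpy as np
def pt(c,u,v,z):
    k=arm.calibration(c);K=np.array([[k['fx'],0,k['cx']],[0,k['fy'],k['cy']],[0,0,1]])
    p=cv2.undistortPoints(np.array([[[u,v]]],float),K,np.array(k['dist_coeffs']))[0,0]
    T=np.array(k['world_from_camera']);d=T[:3,:3]@[p[0],p[1],1];o=T[:3,3]
    return o+d*(z-o[2])/d[2]
sc=lambda u,v,z:pt('scene',u/3.8+230-.4,v/3.8+205-.4,z)
tp=lambda u,v,z:pt('top',u/3.8+230-.4,v/3.8+190-.4,z)
def ang(a,b):return np.degrees(np.arctan2(*(b-a)[[1,0]]))
E
python3 - <<'E'
from h import *
f=lambda n,l:print(n,[np.round(x,4).tolist()[:2] for x in l],[round(ang(l[i],l[i+1]),1) for i in range(len(l)-1)])
f('mailer sc',[sc(*p,.036) for p in((488,352),(590,278),(765,378),(665,462),(488,352))])
f('mailer tp',[tp(*p,.036) for p in((738,182),(722,318),(527,292))])
f('plate sc',[sc(*p,.003) for p in((28,272),(240,368))])
f('plate tp',[tp(*p,.003) for p in((330,403),(85,430),(55,90))])
f('guide bar sc',[sc(*p,.065) for p in((212,207),(295,238))])
f('lever top tp',[tp(125,90,.09),tp(130,285,.15)])
f('sill sc',[sc(*p,.007) for p in((275,328),(390,218))])
f('fence sc',[sc(*p,.033) for p in((240,123),(375,185))])
E
```

```text
mailer sc [[0.4971, -0.1902], [0.5948, -0.2079], [0.5734, -0.3411], [0.4764, -0.3231], [0.4971, -0.1902]] [np.float64(-10.2), np.float64(-99.1), np.float64(169.5), np.float64(81.2)]
mailer tp [[0.5706, -0.3393], [0.4755, -0.3237], [0.4972, -0.1884]] [np.float64(170.6), np.float64(80.9)]
plate sc [[0.4164, 0.1289], [0.4246, -0.0496]] [np.float64(-87.4)]
plate tp [[0.4253, -0.0498], [0.4103, 0.1229], [0.6536, 0.1423]] [np.float64(95.0), np.float64(4.6)]
guide bar sc [[0.4851, 0.0179], [0.4904, -0.0467]] [np.float64(-85.3)]
lever top tp [[0.6362, 0.0834], [0.4979, 0.0757]] [np.float64(-176.8)]
sill sc [[0.4642, -0.0478], [0.6024, -0.0449]] [np.float64(1.2)]
fence sc [[0.6052, 0.0908], [0.6001, -0.0336]] [np.float64(-92.3)]
```

```bash
cat >> h.py <<'E'
O=np.array([.560,.029]);Y=np.radians(4.5)
J=lambda x,y:O+np.array([[np.cos(Y),-np.sin(Y)],[np.sin(Y),np.cos(Y)]])@[x,y]
def rel(x,y,z,yaw,ref=None):   # world m, deg -> row (tool axes of ref pose x,y,z,yaw)
    if ref is None:
        s=arm.get_state();ref=[*s['eef_pos'],np.degrees(s['ee_rot'][2])]
    a=np.radians(ref[3]);d=np.array([x,y,z])-ref[:3];d=100*d
    w=-(yaw-ref[3]);w=(w+180)%360-180
    return dict(dx=round(d[0]*np.cos(a)+d[1]*np.sin(a),2),dy=round(d[0]*np.sin(a)-d[1]*np.cos(a),2),dz=round(-d[2],2),wz=round(w,1))
E
python3 - <<'E'
from h import *
g=J(-.071,-.035);print(g)
for z in(.28,.12,.04):print(rel(*g,z,-85.5))
E
```

```text
[ 0.49196494 -0.0114627 ]
{'dx': np.float64(46.06), 'dy': np.float64(50.19), 'dz': np.float64(-5.34), 'wz': np.float64(63.6)}
{'dx': np.float64(46.06), 'dy': np.float64(50.19), 'dz': np.float64(10.66), 'wz': np.float64(63.6)}
{'dx': np.float64(46.06), 'dy': np.float64(50.19), 'dz': np.float64(18.66), 'wz': np.float64(63.6)}
```

```bash
python3 -m crank '[{"dx":0,"dy":0,"dz":-6},{"dx":5,"dy":5.5,"dz":-7,"wz":10},{"dx":10,"dy":11,"dz":-7,"wz":20},{"dx":14,"dy":15.5,"dz":-7,"wz":30},{"dx":18,"dy":20,"dz":-7,"wz":40},{"dx":22,"dy":24.5,"dz":-7,"wz":50},{"dx":26,"dy":29,"dz":-7,"wz":60},{"dx":30,"dy":33.5,"dz":-7,"wz":63.6},{"dx":34,"dy":38,"dz":-6,"wz":63.6},{"dx":38,"dy":42,"dz":-5,"wz":63.6}]' 4.5 20; python3 - <<'E'
from h import *
g=J(-.071,-.035)
print(rel(*g,.04,-85.5))
E
```

```text
{'dx': np.float64(46.06), 'dy': np.float64(50.19), 'dz': np.float64(18.66), 'wz': np.float64(63.6)}$[0]: bad value
```

```bash
python3 -m crank '[{"dx":0,"dy":0,"dz":-6,"wx":0,"wy":0,"wz":0},{"dx":5,"dy":5.5,"dz":-7,"wx":0,"wy":0,"wz":10},{"dx":10,"dy":11,"dz":-7,"wx":0,"wy":0,"wz":20},{"dx":14,"dy":15.5,"dz":-7,"wx":0,"wy":0,"wz":30},{"dx":18,"dy":20,"dz":-7,"wx":0,"wy":0,"wz":40},{"dx":22,"dy":24.5,"dz":-7,"wx":0,"wy":0,"wz":50},{"dx":26,"dy":29,"dz":-7,"wx":0,"wy":0,"wz":60},{"dx":30,"dy":33.5,"dz":-7,"wx":0,"wy":0,"wz":63.6},{"dx":34,"dy":38,"dz":-6,"wx":0,"wy":0,"wz":63.6},{"dx":38,"dy":42,"dz":-5,"wx":0,"wy":0,"wz":63.6}]' 4.5 20; python3 - <<'E'
from h import *
g=J(-.071,-.035)
print(rel(*g,.04,-85.5))
E
```

```text
t: 2.35
eef_pos: [0.4459, 0.0983, 0.2782]
ee_rot: [-3.14, 0.001, -1.492]
force: [1.6, 1.5, 0.3]
width: 0.0449
gripper_force: 0.0
{'dx': np.float64(11.31), 'dy': np.float64(-3.73), 'dz': np.float64(23.82), 'wz': np.float64(0.0)}
```

```bash
python3 -m crank '[{"dx":5,"dy":-1.8,"dz":0,"wx":0,"wy":0,"wz":0},{"dx":10,"dy":-3.4,"dz":2,"wx":0,"wy":0,"wz":0},{"dx":11.3,"dy":-3.7,"dz":7,"wx":0,"wy":0,"wz":0},{"dx":11.3,"dy":-3.7,"dz":12,"wx":0,"wy":0,"wz":0},{"dx":11.3,"dy":-3.7,"dz":16,"wx":0,"wy":0,"wz":0},{"dx":11.3,"dy":-3.7,"dz":19,"wx":0,"wy":0,"wz":0},{"dx":11.3,"dy":-3.7,"dz":21,"wx":0,"wy":0,"wz":0},{"dx":11.3,"dy":-3.7,"dz":22.5,"wx":0,"wy":0,"wz":0},{"dx":11.3,"dy":-3.7,"dz":23.8,"wx":0,"wy":0,"wz":0},{"dx":11.3,"dy":-3.7,"dz":23.8,"wx":0,"wy":0,"wz":0}]'; python3 - <<'E'
from h import *
im=arm.grab_frame('scene')[180:350,200:440];cv2.imwrite('pics/s2.png',cv2.resize(im,None,fx=3.3,fy=3.3,interpolation=2)[:,:,::-1])
E
```

```text
t: 3.6
eef_pos: [0.4907, -0.0098, 0.0389]
ee_rot: [3.14, -0.0, -1.493]
force: [0.9, 0.4, -0.2]
width: 0.0449
gripper_force: 0.0
```

View pics/s2.png

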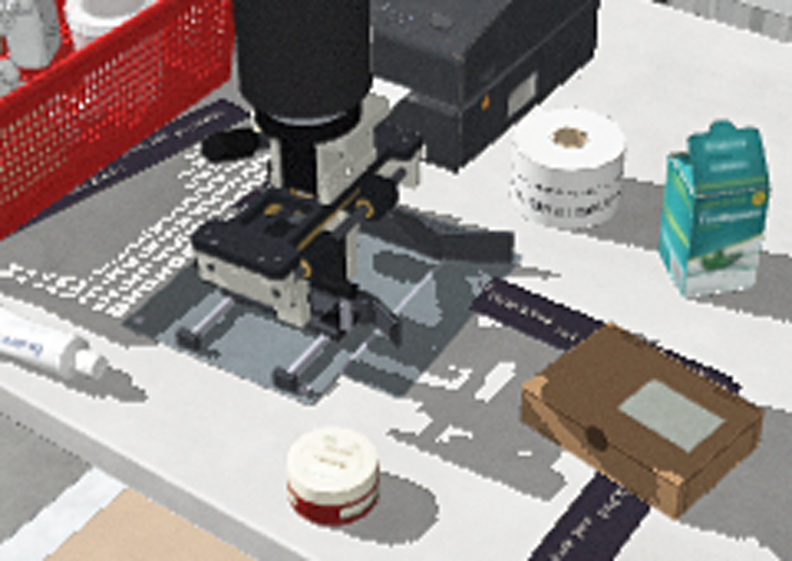

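The gripper straddles the guide bar near (330,310) and clears the lever at (235,145). Next I close on the bar and pull back.

```bash
python3 -m crank '[{"dx":0,"dy":0,"dz":0,"wx":0,"wy":0,"wz":0},{"dx":0,"dy":0,"dz":0,"wx":0,"wy":0,"wz":0},{"dx":0,"dy":0,"dz":0,"wx":0,"wy":0,"wz":0},{"dx":0,"dy":0,"dz":0,"wx":0,"wy":0,"wz":0},{"dx":0,"dy":0.7,"dz":0,"wx":0,"wy":0,"wz":0},{"dx":0,"dy":1.5,"dz":0,"wx":0,"wy":0,"wz":0},{"dx":0,"dy":2.3,"dz":0,"wx":0,"wy":0,"wz":0},{"dx":0,"dy":3.1,"dz":0,"wx":0,"wy":0,"wz":0},{"dx":0,"dy":3.8,"dz":0,"wx":0,"wy":0,"wz":0},{"dx":0,"dy":4.2,"dz":0,"wx":0,"wy":0,"wz":0}]' 1 20
```

```text
t: 4.9
eef_pos: [0.449, -0.0128, 0.0398]
ee_rot: [-3.141, 0.0, -1.493]
force: [2.3, -0.8, 2.2]
width: 0.0134
gripper_force: 20.0
```

```bash
python3 -m crank '[{"dx":0,"dy":0.1,"dz":0,"wx":0,"wy":0,"wz":0},{"dx":0,"dy":0.2,"dz":0,"wx":0,"wy":0,"wz":0},{"dx":0,"dy":0.3,"dz":0,"wx":0,"wy":0,"wz":0},{"dx":0,"dy":0.4,"dz":0,"wx":0,"wy":0,"wz":0},{"dx":0,"dy":0.4,"dz":0,"wx":0,"wy":0,"wz":0},{"dx":0,"dy":0.4,"dz":0,"wx":0,"wy":0,"wz":0},{"dx":0,"dy":0.4,"dz":0,"wx":0,"wy":0,"wz":0},{"dx":0,"dy":0.4,"dz":0,"wx":0,"wy":0,"wz":0},{"dx":0,"dy":0.4,"dz":0,"wx":0,"wy":0,"wz":0},{"dx":0,"dy":0.4,"dz":0,"wx":0,"wy":0,"wz":0}]'; python3 - <<'E'
from h import *
for c in('top','scene'):
    arm.grab_frame(c);print([(np.round(a['centre'],4),round(a['confidence'],2)) for a in arm.mark_of(c,'guide_grip')[:1]])
E
```

```text
t: 6.15
eef_pos: [0.4467, -0.013, 0.0398]
ee_rot: [-3.139, 0.0, -1.492]
force: [7.7, -1.3, 0.5]
width: 0.0134
gripper_force: 20.0
[]
[(array([ 0.4445, -0.012 ,  0.0607]), 0.78)]
```

```bash
sed -i 's/\.560,\.029/.559,.029/' h.py; cat > plan.py <<'E'
from h import *
def pose(x,y,th,gap):  # mailer centre in jig (m), yaw rel. to jig -> pusher world
    a=np.radians(th+4.5);p=J(x,y)-(.08+gap)*np.array([-np.sin(a),np.cos(a)])
    return [p[0],p[1],.018,-90+th+4.5]
c=np.array([-.0466,-.2917]);th=-13.9;P=[pose(*c,th,.03)]
n=0
def step(L,dth):
    global c,th
    th+=dth/2;a=np.radians(th);c=c+L*np.array([-np.sin(a),np.cos(a)]);th+=dth/2;P.append(pose(*c,th,0))
for i in range(10):step(.0100,0)
for i in range(10):step(.0080,1.39)
print('arc end',c,th)
E
python3 - <<'E'
from plan import *
q=P[0]
print(rel(q[0],q[1],.12,q[3]),rel(*q))
for k in(1,11):
  print('call')
  for i in range(k,k+10):print({a:float(b) for a,b in rel(*P[i],ref=P[k-1]).items()})
E
```

```text
arc end [-0.01292043 -0.11540884] 2.886579864025407e-15
{'dx': np.float64(36.54), 'dy': np.float64(-4.22), 'dz': np.float64(-8.02), 'wz': np.float64(13.9)} {'dx': np.float64(36.54), 'dy': np.float64(-4.22), 'dz': np.float64(2.18), 'wz': np.float64(13.9)}
call
{'dx': -4.0, 'dy': -0.0, 'dz': -0.0, 'wz': 0.0}
{'dx': -5.0, 'dy': 0.0, 'dz': -0.0, 'wz': 0.0}
{'dx': -6.0, 'dy': 0.0, 'dz': -0.0, 'wz': 0.0}
{'dx': -7.0, 'dy': 0.0, 'dz': -0.0, 'wz': 0.0}
{'dx': -8.0, 'dy': 0.0, 'dz': -0.0, 'wz': 0.0}
{'dx': -9.0, 'dy': 0.0, 'dz': -0.0, 'wz': 0.0}
{'dx': -10.0, 'dy': 0.0, 'dz': -0.0, 'wz': 0.0}
{'dx': -11.0, 'dy': 0.0, 'dz': -0.0, 'wz': 0.0}
{'dx': -12.0, 'dy': 0.0, 'dz': -0.0, 'wz': 0.0}
{'dx': -13.0, 'dy': 0.0, 'dz': -0.0, 'wz': 0.0}
call
{'dx': -0.8, 'dy': -0.18, 'dz': -0.0, 'wz': -1.4}
{'dx': -1.61, 'dy': -0.35, 'dz': -0.0, 'wz': -2.8}
{'dx': -2.42, 'dy': -0.49, 'dz': -0.0, 'wz': -4.2}
{'dx': -3.23, 'dy': -0.62, 'dz': -0.0, 'wz': -5.6}
{'dx': -4.05, 'dy': -0.73, 'dz': -0.0, 'wz': -6.9}
{'dx': -4.87, 'dy': -0.81, 'dz': -0.0, 'wz': -8.3}
{'dx': -5.69, 'dy': -0.88, 'dz': -0.0, 'wz': -9.7}
{'dx': -6.51, 'dy': -0.92, 'dz': -0.0, 'wz': -11.1}
{'dx': -7.33, 'dy': -0.95, 'dz': -0.0, 'wz': -12.5}
{'dx': -8.16, 'dy': -0.96, 'dz': -0.0, 'wz': -13.9}
```

```bash
python3 -m crank '[{"dx":0,"dy":0,"dz":0,"wx":0,"wy":0,"wz":0},{"dx":0,"dy":0,"dz":0,"wx":0,"wy":0,"wz":0},{"dx":0,"dy":0,"dz":-3,"wx":0,"wy":0,"wz":0},{"dx":1,"dy":0,"dz":-8,"wx":0,"wy":0,"wz":0},{"dx":7,"dy":-0.8,"dz":-9,"wx":0,"wy":0,"wz":3},{"dx":13,"dy":-1.6,"dz":-9,"wx":0,"wy":0,"wz":6},{"dx":19,"dy":-2.4,"dz":-9,"wx":0,"wy":0,"wz":9},{"dx":25,"dy":-3.2,"dz":-9,"wx":0,"wy":0,"wz":12},{"dx":31,"dy":-4,"dz":-8,"wx":0,"wy":0,"wz":13.9},{"dx":36.5,"dy":-4.4,"dz":-7,"wx":0,"wy":0,"wz":13.9}]' 5; python3 - <<'E'
from plan import *
print(rel(*P[0]))
arm.grab_frame('scene');m=arm.mark_of('scene','guide_grip');print([(np.round(a['centre'],4),round(a['confidence'],2)) for a in m[:1]])
E
```

```text
t: 7.6
eef_pos: [0.5167, -0.3754, 0.1083]
ee_rot: [3.139, 0.001, -1.737]
force: [1.7, 1.4, -0.0]
width: 0.0496
gripper_force: 0.0
arc end [-0.01292043 -0.11540884] 2.886579864025407e-15
{'dx': np.float64(-0.15), 'dy': np.float64(-0.05), 'dz': np.float64(9.03), 'wz': np.float64(-0.1)}
[]
```

```bash
python3 -m crank '[{"dx":0,"dy":0,"dz":4,"wx":0,"wy":0,"wz":0},{"dx":0,"dy":0,"dz":7,"wx":0,"wy":0,"wz":0},{"dx":0,"dy":0,"dz":9,"wx":0,"wy":0,"wz":0},{"dx":-1.5,"dy":0,"dz":9,"wx":0,"wy":0,"wz":0},{"dx":-2.5,"dy":0,"dz":9,"wx":0,"wy":0,"wz":0},{"dx":-3.2,"dy":0,"dz":9,"wx":0,"wy":0,"wz":0},{"dx":-4.1,"dy":0,"dz":9,"wx":0,"wy":0,"wz":0},{"dx":-5.1,"dy":0,"dz":9,"wx":0,"wy":0,"wz":0},{"dx":-6.1,"dy":0,"dz":9,"wx":0,"wy":0,"wz":0},{"dx":-7.1,"dy":0,"dz":9,"wx":0,"wy":0,"wz":0}]'; python3 -m crank '[{"dx":-1,"dy":0,"dz":0,"wx":0,"wy":0,"wz":0},{"dx":-2,"dy":0,"dz":0,"wx":0,"wy":0,"wz":0},{"dx":-3,"dy":0,"dz":0,"wx":0,"wy":0,"wz":0},{"dx":-4,"dy":0,"dz":0,"wx":0,"wy":0,"wz":0},{"dx":-5,"dy":0,"dz":0,"wx":0,"wy":0,"wz":0},{"dx":-6,"dy":0,"dz":0,"wx":0,"wy":0,"wz":0},{"dx":-6,"dy":0,"dz":0,"wx":0,"wy":0,"wz":0},{"dx":-6,"dy":0,"dz":0,"wx":0,"wy":0,"wz":0},{"dx":-6,"dy":0,"dz":0,"wx":0,"wy":0,"wz":0},{"dx":-6,"dy":0,"dz":0,"wx":0,"wy":0,"wz":0}]';  python3 - <<'E'
from plan import *
print(rel(*P[10]))
im=arm.grab_frame('scene')[180:350,200:440];cv2.imwrite('pics/s3.png',cv2.resize(im,None,fx=3.3,fy=3.3,interpolation=2)[:,:,::-1])
m=arm.mark_of('scene','mailer');print([(np.round(a['centre'],4),round(a['confidence'],2)) for a in m[:1]],J(-.0224,-.194))
E
```

```text
t: 8.95
eef_pos: [0.5294, -0.3032, 0.0198]
ee_rot: [-3.141, -0.0, -1.736]
force: [-1.1, -2.3, 2.2]
width: 0.0501
gripper_force: 1.6
t: 10.2
eef_pos: [0.5389, -0.2446, 0.0195]
ee_rot: [3.141, 0.0, -1.736]
force: [0.3, 0.1, -0.8]
width: 0.0498
gripper_force: 0.0
arc end [-0.01292043 -0.11540884] 2.886579864025407e-15
{'dx': np.float64(0.11), 'dy': np.float64(0.01), 'dz': np.float64(0.15), 'wz': np.float64(-0.1)}
[(array([ 5.531e-01, -1.633e-01, -4.000e-04]), 0.95)] [ 0.55189012 -0.16615945]
```

View pics/s3.png

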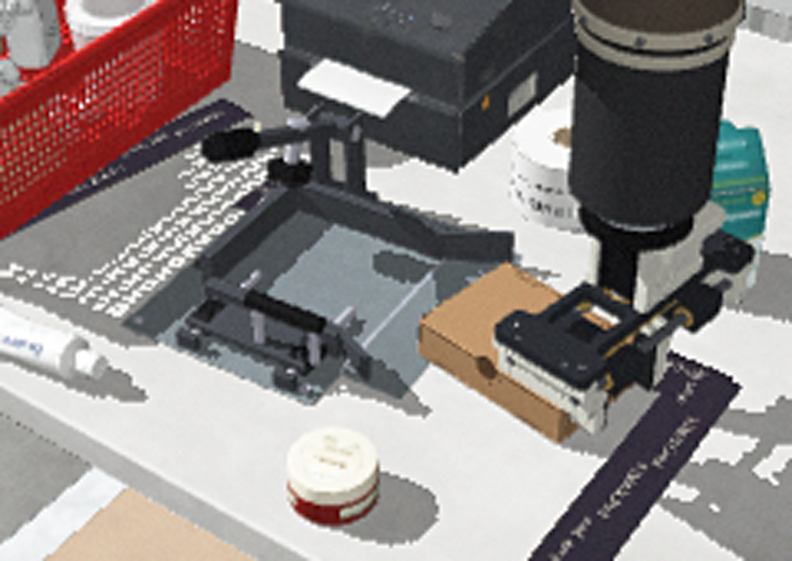

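The mailer is at the ramp foot around (500,350), moving as planned, and the sill line runs (365,345)-(437,278). Next comes the arc.

```bash
python3 -m crank '[{"dx":-0.8,"dy":-0.18,"dz":0,"wx":0,"wy":0,"wz":-1.4},{"dx":-1.6,"dy":-0.35,"dz":0,"wx":0,"wy":0,"wz":-2.8},{"dx":-2.4,"dy":-0.5,"dz":0,"wx":0,"wy":0,"wz":-4.2},{"dx":-3.2,"dy":-0.6,"dz":0,"wx":0,"wy":0,"wz":-5.6},{"dx":-4,"dy":-0.7,"dz":0,"wx":0,"wy":0,"wz":-7},{"dx":-4.9,"dy":-0.8,"dz":0,"wx":0,"wy":0,"wz":-8.3},{"dx":-5.7,"dy":-0.9,"dz":0,"wx":0,"wy":0,"wz":-9.7},{"dx":-6.5,"dy":-0.9,"dz":0,"wx":0,"wy":0,"wz":-11.1},{"dx":-7.3,"dy":-0.95,"dz":0,"wx":0,"wy":0,"wz":-12.5},{"dx":-8.1,"dy":-0.95,"dz":0,"wx":0,"wy":0,"wz":-13.9}]';  python3 - <<'E'
from h import *
s=lambda u,v,z:pt('scene',u/3.3+200-.4,v/3.3+180-.4,z)
print('sill',ang(s(365,345,.007),s(437,278,.007)),'bar',ang(s(212,284,.065),s(320,316,.065))+90)
print(s(401,311,.007))
im=arm.grab_frame('scene')[180:350,200:440];cv2.imwrite('pics/s4.png',cv2.resize(im,None,fx=3.3,fy=3.3,interpolation=2)[:,:,::-1])
m=arm.mark_of('scene','mailer');print([(np.round(a['centre'],4),round(a['confidence'],2)) for a in m[:1]],J(-.013,-.115))
E
```

```text
t: 11.55
eef_pos: [0.5618, -0.1656, 0.0196]
ee_rot: [-3.142, -0.0, -1.491]
force: [0.4, -1.5, 0.1]
width: 0.05
gripper_force: 0.7
sill 0.38763023896140675 bar 10.663372398089322
[ 0.54506674 -0.04891311  0.007     ]
[(array([ 0.5566, -0.0785,  0.0069]), 0.84)] [ 0.55506287 -0.08666546]
```

View pics/s4.png

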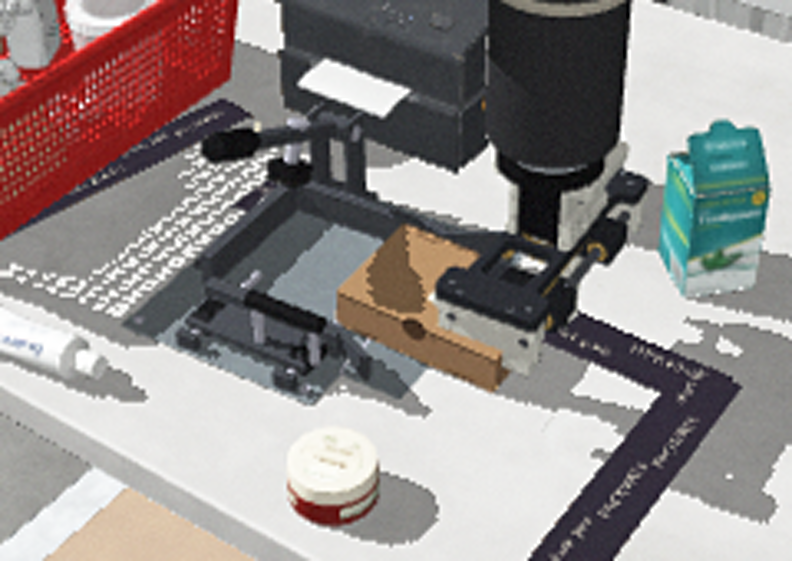

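The mailer is squared up at (410,300), with its nose over the sill between the fence and the guide. I keep pushing straight.

```bash
python3 -m crank '[{"dx":-1,"dy":0,"dz":0,"wx":0,"wy":0,"wz":0},{"dx":-2,"dy":0,"dz":0,"wx":0,"wy":0,"wz":0},{"dx":-3,"dy":0,"dz":0,"wx":0,"wy":0,"wz":0},{"dx":-4,"dy":0,"dz":0,"wx":0,"wy":0,"wz":0},{"dx":-5,"dy":0,"dz":0,"wx":0,"wy":0,"wz":0},{"dx":-6,"dy":0,"dz":0,"wx":0,"wy":0,"wz":0},{"dx":-7,"dy":0,"dz":0,"wx":0,"wy":0,"wz":0},{"dx":-8,"dy":0,"dz":0,"wx":0,"wy":0,"wz":0},{"dx":-9,"dy":0,"dz":0,"wx":0,"wy":0,"wz":0},{"dx":-10,"dy":0,"dz":0,"wx":0,"wy":0,"wz":0}]';  python3 - <<'E'
from h import *
im=arm.grab_frame('scene')[180:350,200:440];cv2.imwrite('pics/s5.png',cv2.resize(im,None,fx=3.3,fy=3.3,interpolation=2)[:,:,::-1])
m=arm.mark_of('scene','mailer');print([(np.round(a['centre'],4),round(a['confidence'],2)) for a in m[:1]],J(-.013,-.015))
s=arm.get_state();R=np.array([[np.cos(Y),np.sin(Y)],[-np.sin(Y),np.cos(Y)]]);print('tcp jig',R@(np.array(s['eef_pos'][:2])-O),'mailer jig',[R@(np.array(a['centre'][:2])-O) for a in m[:1]])
E
```

```text
t: 12.9
eef_pos: [0.5536, -0.0656, 0.0194]
ee_rot: [3.141, 0.0, -1.493]
force: [-0.3, -1.2, -0.9]
width: 0.0499
gripper_force: 0.4
[(array([0.55  , 0.0161, 0.0096]), 0.69)] [0.54721696 0.01302627]
tcp jig [-0.01246832 -0.09363585] mailer jig [array([-0.00998438, -0.0121541 ])]
```

```bash
python3 -m crank '[{"dx":-0.4,"dy":0,"dz":0,"wx":0,"wy":0,"wz":0},{"dx":-0.8,"dy":0,"dz":0,"wx":0,"wy":0,"wz":0},{"dx":-1.0,"dy":0,"dz":0,"wx":0,"wy":0,"wz":0},{"dx":-1.2,"dy":0,"dz":0,"wx":0,"wy":0,"wz":0},{"dx":-1.3,"dy":0,"dz":0,"wx":0,"wy":0,"wz":0},{"dx":-1.4,"dy":0,"dz":0,"wx":0,"wy":0,"wz":0},{"dx":-1.5,"dy":0,"dz":0,"wx":0,"wy":0,"wz":0},{"dx":-1.5,"dy":0,"dz":0,"wx":0,"wy":0,"wz":0},{"dx":-1.5,"dy":0,"dz":0,"wx":0,"wy":0,"wz":0},{"dx":-1.5,"dy":0,"dz":0,"wx":0,"wy":0,"wz":0}]'
```

```text
t: 14.25
eef_pos: [0.5529, -0.0514, 0.0197]
ee_rot: [-3.141, 0.0, -1.493]
force: [-0.4, 0.1, -0.5]
width: 0.0503
gripper_force: 0.0
```

```bash
python3 -m crank '[{"dx":-0.1,"dy":0,"dz":0,"wx":0,"wy":0,"wz":0},{"dx":-0.2,"dy":0,"dz":0,"wx":0,"wy":0,"wz":0},{"dx":-0.3,"dy":0,"dz":0,"wx":0,"wy":0,"wz":0},{"dx":-0.3,"dy":0,"dz":0,"wx":0,"wy":0,"wz":0},{"dx":-0.3,"dy":0,"dz":0,"wx":0,"wy":0,"wz":0},{"dx":-0.3,"dy":0,"dz":0,"wx":0,"wy":0,"wz":0},{"dx":-0.3,"dy":0,"dz":0,"wx":0,"wy":0,"wz":0},{"dx":-0.3,"dy":0,"dz":0,"wx":0,"wy":0,"wz":0},{"dx":-0.3,"dy":0,"dz":0,"wx":0,"wy":0,"wz":0},{"dx":-0.3,"dy":0,"dz":0,"wx":0,"wy":0,"wz":0}]'; python3 - <<'E'
from h import *
im=arm.grab_frame('scene')[180:350,200:440];cv2.imwrite('pics/s6.png',cv2.resize(im,None,fx=3.3,fy=3.3,interpolation=2)[:,:,::-1])
E
```

```text
t: 15.5
eef_pos: [0.5524, -0.0498, 0.0197]
ee_rot: [3.141, -0.001, -1.493]
force: [1.3, -9.6, 0.2]
width: 0.05
gripper_force: 4.9
```

View pics/s6.png

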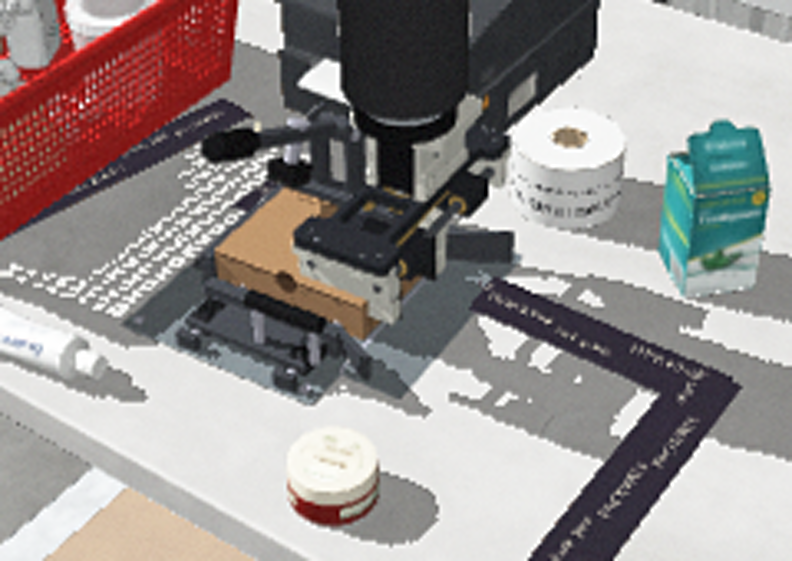

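The fingers are pushing at the trailing face near (370,320), and the mailer is against the end stop (9.6 N). Next I retract, lift and check that it lies flat.

```bash
python3 -m crank '[{"dx":0.5,"dy":0,"dz":0,"wx":0,"wy":0,"wz":0},{"dx":2,"dy":0,"dz":0,"wx":0,"wy":0,"wz":0},{"dx":3,"dy":0,"dz":-2,"wx":0,"wy":0,"wz":0},{"dx":3,"dy":0,"dz":-6,"wx":0,"wy":0,"wz":0},{"dx":2,"dy":2,"dz":-10,"wx":0,"wy":0,"wz":0},{"dx":0,"dy":6,"dz":-11,"wx":0,"wy":0,"wz":0},{"dx":-2,"dy":9,"dz":-11,"wx":0,"wy":0,"wz":0},{"dx":-2.8,"dy":10.2,"dz":-10,"wx":0,"wy":0,"wz":0},{"dx":-2.8,"dy":10.2,"dz":-9,"wx":0,"wy":0,"wz":0},{"dx":-2.8,"dy":10.2,"dz":-9,"wx":0,"wy":0,"wz":0}]' 4.5; python3 - <<'E'
from h import *
print(rel(.4467,-.015,.04,-85.5))
for c in('scene','top'):
    im=arm.grab_frame(c)
    for q in('mailer','guide_grip','pocket_home'):
        m=arm.mark_of(c,q);print(c,q,[(np.round(a['centre'],4),round(a['confidence'],2)) for a in m[:1]])
    if c=='scene':cv2.imwrite('pics/s7.png',cv2.resize(im[180:350,200:440],None,fx=3.3,fy=3.3,interpolation=2)[:,:,::-1])
E
```

```text
t: 16.8
eef_pos: [0.4487, -0.0289, 0.109]
ee_rot: [3.14, -0.0, -1.493]
force: [-0.1, 0.2, -0.2]
width: 0.0449
gripper_force: 0.0
{'dx': np.float64(-1.4), 'dy': np.float64(0.09), 'dz': np.float64(6.9), 'wz': np.float64(-0.0)}
scene mailer [(array([0.5488, 0.0318, 0.0069]), 0.83)]
scene guide_grip [(array([ 0.4443, -0.0122,  0.0615]), 0.81)]
scene pocket_home []
top mailer [(array([0.5448, 0.0299, 0.0046]), 0.67)]
top guide_grip []
top pocket_home []
```

View pics/s7.png

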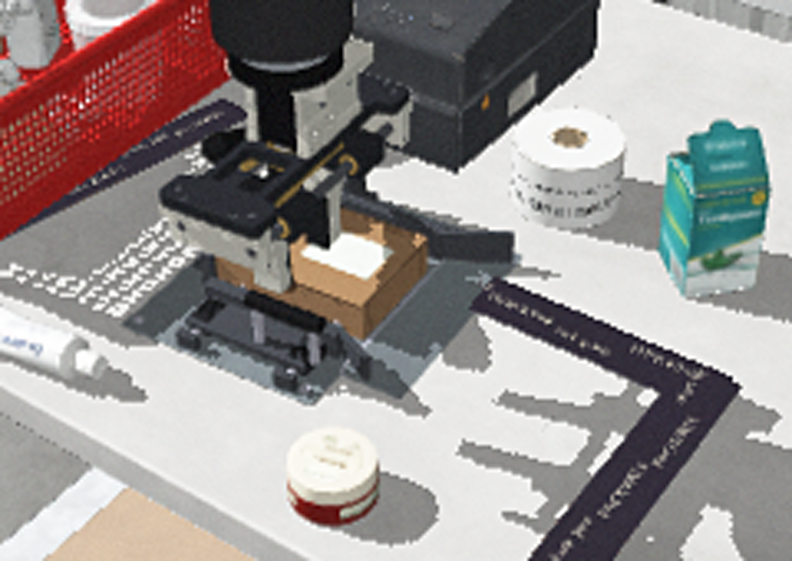

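The mailer is in the pocket around (330,265), and the guide is still back. I check the trailing edge height numerically while descending onto the bar.

```bash
python3 -m crank '[{"dx":-1.4,"dy":0.1,"dz":1,"wx":0,"wy":0,"wz":0},{"dx":-1.4,"dy":0.1,"dz":3,"wx":0,"wy":0,"wz":0},{"dx":-1.4,"dy":0.1,"dz":5,"wx":0,"wy":0,"wz":0},{"dx":-1.4,"dy":0.1,"dz":6.9,"wx":0,"wy":0,"wz":0},{"dx":-1.4,"dy":0.1,"dz":6.9,"wx":0,"wy":0,"wz":0},{"dx":-1.4,"dy":0.1,"dz":6.9,"wx":0,"wy":0,"wz":0},{"dx":-1.4,"dy":0.1,"dz":6.9,"wx":0,"wy":0,"wz":0},{"dx":-1.4,"dy":0.1,"dz":6.9,"wx":0,"wy":0,"wz":0},{"dx":-1.4,"dy":0.1,"dz":6.9,"wx":0,"wy":0,"wz":0},{"dx":-1.4,"dy":0.1,"dz":6.9,"wx":0,"wy":0,"wz":0}]'
python3 - <<'E'
from h import *
s=lambda u,v,z:pt('scene',u/3.3+200-.4,v/3.3+180-.4,z)
R=np.array([[np.cos(Y),np.sin(Y)],[-np.sin(Y),np.cos(Y)]])
for z in(.039,.043):
  print(z,[np.round(R@(s(*p,z)[:2]-O),4) for p in((362,306),(427,235),(218,256))])
im=arm.grab_frame('scene')[220:300,260:350];cv2.imwrite('pics/s8.png',cv2.resize(im,None,fx=7,fy=7,interpolation=2)[:,:,::-1])
E
```

```text
t: 18.45
eef_pos: [0.4466, -0.0146, 0.0407]
ee_rot: [-3.141, 0.0, -1.493]
force: [1.0, 0.5, 0.3]
width: 0.0449
gripper_force: 0.0
0.039 [array([-0.0622, -0.0677]), array([ 0.0396, -0.0657]), array([-0.0674,  0.064 ])]
0.043 [array([-0.0662, -0.0703]), array([ 0.0351, -0.0684]), array([-0.0714,  0.0606])]
```

View pics/s8.png

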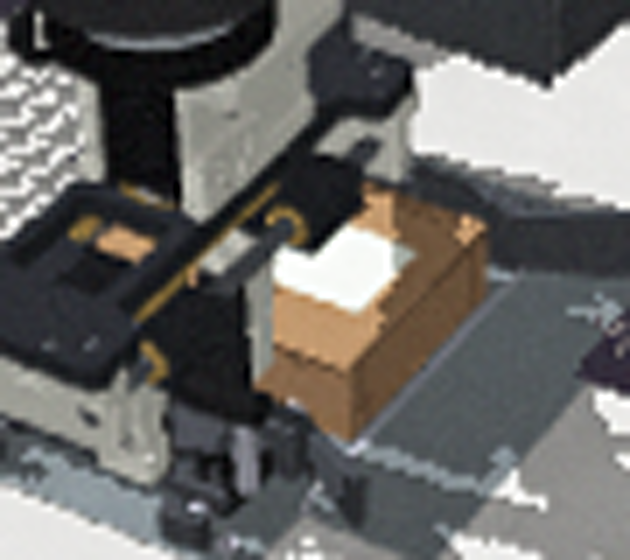

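The sill shows as a light line from (370,440) to (490,280), just outside the trailing face, so the mailer has dropped behind it. Now I grip the bar and push the guide forward.

```bash
python3 -m crank '[{"dx":0,"dy":0,"dz":0,"wx":0,"wy":0,"wz":0},{"dx":0,"dy":0,"dz":0,"wx":0,"wy":0,"wz":0},{"dx":0,"dy":0,"dz":0,"wx":0,"wy":0,"wz":0},{"dx":0,"dy":0,"dz":0,"wx":0,"wy":0,"wz":0},{"dx":0,"dy":-0.6,"dz":0,"wx":0,"wy":0,"wz":0},{"dx":0,"dy":-1.2,"dz":0,"wx":0,"wy":0,"wz":0},{"dx":0,"dy":-1.7,"dz":0,"wx":0,"wy":0,"wz":0},{"dx":0,"dy":-2.2,"dz":0,"wx":0,"wy":0,"wz":0},{"dx":0,"dy":-2.6,"dz":0,"wx":0,"wy":0,"wz":0},{"dx":0,"dy":-3,"dz":0,"wx":0,"wy":0,"wz":0}]' 1 20; python3 -m crank '[{"dx":0,"dy":-0.1,"dz":0,"wx":0,"wy":0,"wz":0},{"dx":0,"dy":-0.2,"dz":0,"wx":0,"wy":0,"wz":0},{"dx":0,"dy":-0.3,"dz":0,"wx":0,"wy":0,"wz":0},{"dx":0,"dy":-0.4,"dz":0,"wx":0,"wy":0,"wz":0},{"dx":0,"dy":-0.5,"dz":0,"wx":0,"wy":0,"wz":0},{"dx":0,"dy":-0.6,"dz":0,"wx":0,"wy":0,"wz":0},{"dx":0,"dy":-0.7,"dz":0,"wx":0,"wy":0,"wz":0},{"dx":0,"dy":-0.7,"dz":0,"wx":0,"wy":0,"wz":0},{"dx":0,"dy":-0.7,"dz":0,"wx":0,"wy":0,"wz":0},{"dx":0,"dy":-0.7,"dz":0,"wx":0,"wy":0,"wz":0}]'
```

```text
t: 19.75
eef_pos: [0.4763, -0.0124, 0.0405]
ee_rot: [3.141, -0.0, -1.493]
force: [-4.2, 0.7, 5.4]
width: 0.0133
gripper_force: 20.0
t: 21.0
eef_pos: [0.4819, -0.012, 0.0405]
ee_rot: [3.139, -0.0, -1.493]
force: [-8.8, 2.7, 10.2]
width: 0.0132
gripper_force: 20.0
```

```bash
python3 -m crank '[{"dx":0,"dy":-0.1,"dz":0,"wx":0,"wy":0,"wz":0},{"dx":0,"dy":-0.2,"dz":0,"wx":0,"wy":0,"wz":0},{"dx":0,"dy":-0.3,"dz":0,"wx":0,"wy":0,"wz":0},{"dx":0,"dy":-0.3,"dz":0,"wx":0,"wy":0,"wz":0},{"dx":0,"dy":-0.3,"dz":0,"wx":0,"wy":0,"wz":0},{"dx":0,"dy":-0.3,"dz":0,"wx":0,"wy":0,"wz":0},{"dx":0,"dy":-0.3,"dz":0,"wx":0,"wy":0,"wz":0},{"dx":0,"dy":-0.3,"dz":0,"wx":0,"wy":0,"wz":0},{"dx":0,"dy":-0.3,"dz":0,"wx":0,"wy":0,"wz":0},{"dx":0,"dy":-0.3,"dz":0,"wx":0,"wy":0,"wz":0}]'
```

```text
t: 22.25
eef_pos: [0.4819, -0.0121, 0.0403]
ee_rot: [3.134, -0.0, -1.494]
force: [-21.2, 7.9, 23.1]
width: 0.0134
gripper_force: 20.0
```

```bash
python3 -m crank '[{"dx":0,"dy":0.2,"dz":0,"wx":0,"wy":0,"wz":0},{"dx":0,"dy":0.4,"dz":0,"wx":0,"wy":0,"wz":0},{"dx":0,"dy":0.45,"dz":0,"wx":0,"wy":0,"wz":0},{"dx":0,"dy":0.45,"dz":0,"wx":0,"wy":0,"wz":0},{"dx":0,"dy":0.45,"dz":0,"wx":0,"wy":0,"wz":0},{"dx":0,"dy":0.45,"dz":0,"wx":0,"wy":0,"wz":0},{"dx":0,"dy":0.45,"dz":0,"wx":0,"wy":0,"wz":0},{"dx":0,"dy":0.45,"dz":0,"wx":0,"wy":0,"wz":0},{"dx":0,"dy":0.45,"dz":0,"wx":0,"wy":0,"wz":0},{"dx":0,"dy":0.45,"dz":0,"wx":0,"wy":0,"wz":0}]'; python3 -m crank '[{"dx":0,"dy":0,"dz":0,"wx":0,"wy":0,"wz":0},{"dx":0,"dy":0,"dz":0,"wx":0,"wy":0,"wz":0},{"dx":0,"dy":0,"dz":0,"wx":0,"wy":0,"wz":0},{"dx":0,"dy":0,"dz":-2,"wx":0,"wy":0,"wz":0},{"dx":0,"dy":0,"dz":-6,"wx":0,"wy":0,"wz":0},{"dx":0,"dy":0,"dz":-11,"wx":0,"wy":0,"wz":0},{"dx":0,"dy":0,"dz":-15,"wx":0,"wy":0,"wz":0},{"dx":0,"dy":0,"dz":-16,"wx":0,"wy":0,"wz":0},{"dx":0,"dy":0,"dz":-16,"wx":0,"wy":0,"wz":0},{"dx":0,"dy":0,"dz":-16,"wx":0,"wy":0,"wz":0}]' 4.5; python3 - <<'E'
from h import *
for c in('scene','top'):
    im=arm.grab_frame(c)
    for q in('lever_grip','mailer','guide_grip'):
        m=arm.mark_of(c,q);print(c,q,[(np.round(a['centre'],4),round(a['confidence'],2)) for a in m[:1]])
    if c=='scene':cv2.imwrite('pics/s9.png',cv2.resize(im[180:330,200:380],None,fx=4,fy=4,interpolation=2)[:,:,::-1])
print(rel(.491,.075,.19,-85.5),J(.005,.002))
E
```

```text
t: 23.5
eef_pos: [0.4819, -0.0119, 0.0405]
ee_rot: [3.141, -0.0, -1.493]
force: [-2.1, -0.8, 0.9]
width: 0.0134
gripper_force: 20.0
t: 24.75
eef_pos: [0.4812, -0.012, 0.1993]
ee_rot: [3.14, -0.0, -1.493]
force: [0.3, 0.5, -0.3]
width: 0.0448
gripper_force: 0.0
scene lever_grip [(array([0.4964, 0.078 , 0.1455]), 0.74)]
scene mailer [(array([0.5643, 0.0342, 0.0054]), 0.6)]
scene guide_grip [(array([ 0.4824, -0.01  ,  0.0605]), 0.58)]
top lever_grip []
top mailer []
top guide_grip [(array([0.3473, 0.1779, 0.0028]), 0.34)]
{'dx': np.float64(-8.59), 'dy': np.float64(-1.59), 'dz': np.float64(1.03), 'wz': np.float64(-0.0)} [0.56382767 0.03138613]
```

View pics/s9.png

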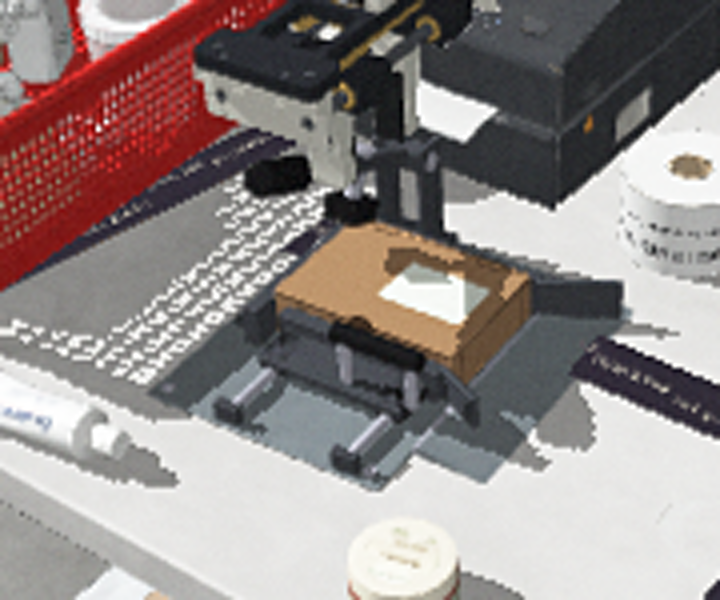

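The mailer sits home at (400,290) with the guide against its side. The lever is raised, with its handle at (280,175). Next I press the lever.

```bash
python3 -m crank '[{"dx":-4,"dy":-0.8,"dz":0,"wx":0,"wy":0,"wz":0},{"dx":-8,"dy":-1.5,"dz":0,"wx":0,"wy":0,"wz":0},{"dx":-8.7,"dy":-1.6,"dz":0.5,"wx":0,"wy":0,"wz":0},{"dx":-8.7,"dy":-1.6,"dz":2,"wx":0,"wy":0,"wz":0},{"dx":-8.7,"dy":-1.6,"dz":3.5,"wx":0,"wy":0,"wz":0},{"dx":-8.7,"dy":-1.6,"dz":5,"wx":0,"wy":0,"wz":0},{"dx":-8.7,"dy":-1.6,"dz":6.5,"wx":0,"wy":0,"wz":0},{"dx":-8.7,"dy":-1.6,"dz":8,"wx":0,"wy":0,"wz":0},{"dx":-8.7,"dy":-1.6,"dz":9,"wx":0,"wy":0,"wz":0},{"dx":-8.7,"dy":-1.6,"dz":9.8,"wx":0,"wy":0,"wz":0}]' 0
```

```text
t: 26.4
eef_pos: [0.491, 0.076, 0.1019]
ee_rot: [3.141, -0.0, -1.493]
force: [-2.7, -0.6, 2.8]
width: 0.0005
gripper_force: 1.0
```

```bash
python3 -m crank '[{"dx":0,"dy":0,"dz":0.3,"wx":0,"wy":0,"wz":0},{"dx":0,"dy":0,"dz":0.6,"wx":0,"wy":0,"wz":0},{"dx":0,"dy":0,"dz":0.8,"wx":0,"wy":0,"wz":0},{"dx":0,"dy":0,"dz":1.0,"wx":0,"wy":0,"wz":0},{"dx":0,"dy":0,"dz":1.1,"wx":0,"wy":0,"wz":0},{"dx":0,"dy":0,"dz":1.2,"wx":0,"wy":0,"wz":0},{"dx":0,"dy":0,"dz":1.3,"wx":0,"wy":0,"wz":0},{"dx":0,"dy":0,"dz":1.3,"wx":0,"wy":0,"wz":0},{"dx":0,"dy":0,"dz":1.3,"wx":0,"wy":0,"wz":0},{"dx":0,"dy":0,"dz":1.3,"wx":0,"wy":0,"wz":0}]'
```

```text
t: 27.65
eef_pos: [0.4912, 0.0761, 0.0916]
ee_rot: [-3.141, 0.0, -1.492]
force: [-10.4, 0.7, 24.8]
width: 0.0007
gripper_force: 12.1
```

```bash
python3 -m crank '[{"dx":0,"dy":0,"dz":0.1,"wx":0,"wy":0,"wz":0},{"dx":0,"dy":0,"dz":0.1,"wx":0,"wy":0,"wz":0},{"dx":0,"dy":0,"dz":0.1,"wx":0,"wy":0,"wz":0},{"dx":0,"dy":0,"dz":-0.5,"wx":0,"wy":0,"wz":0},{"dx":0,"dy":0,"dz":-2,"wx":0,"wy":0,"wz":0},{"dx":0,"dy":0,"dz":-4,"wx":0,"wy":0,"wz":0},{"dx":0,"dy":0,"dz":-6,"wx":0,"wy":0,"wz":0},{"dx":0,"dy":0,"dz":-9,"wx":0,"wy":0,"wz":0},{"dx":0,"dy":0,"dz":-13,"wx":0,"wy":0,"wz":0},{"dx":0,"dy":0,"dz":-17,"wx":0,"wy":0,"wz":0}]'; python3 - <<'E'
from h import *
im=arm.grab_frame('scene')
for q in('lever_grip','mailer','guide_grip','cream_pot_small'):
    m=arm.mark_of('scene',q);print(q,[(np.round(a['centre'],4),round(a['confidence'],2)) for a in m[:1]])
cv2.imwrite('pics/s10.png',cv2.resize(im[180:330,200:380],None,fx=4,fy=4,interpolation=2)[:,:,::-1])
E
```

```text
t: 28.9
eef_pos: [0.4911, 0.0761, 0.2614]
ee_rot: [-3.141, 0.0, -1.493]
force: [0.5, 0.6, 0.6]
width: 0.0006
gripper_force: 0.0
lever_grip [(array([0.4976, 0.0766, 0.146 ]), 0.76)]
mailer [(array([0.5647, 0.0334, 0.0092]), 0.63)]
guide_grip [(array([ 0.4834, -0.0091,  0.059 ]), 0.66)]
cream_pot_small [(array([ 3.670e-01, -1.197e-01, -1.000e-04]), 0.75)]
```

View pics/s10.png

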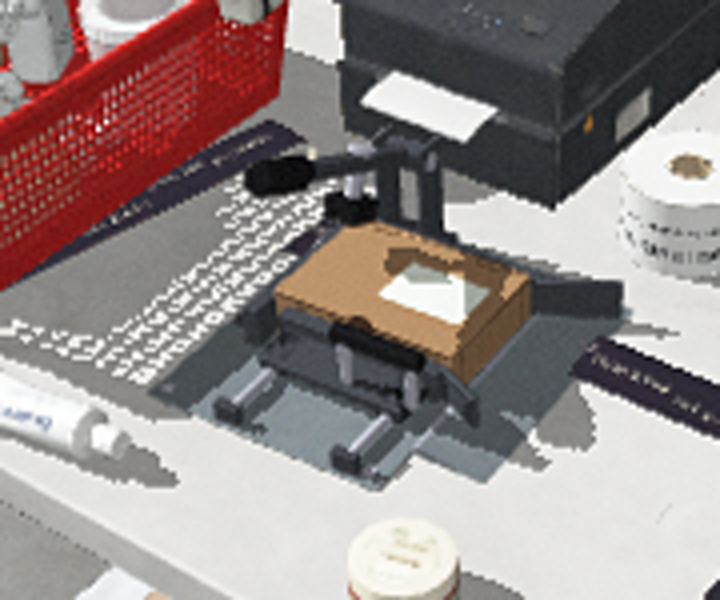

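The lever has sprung back up at (280,175). The mailer is unmoved and held by the guide, the pot and tube are where they were, and the arm is clear.

```bash
python3 -c "
from station import arm
print(arm.job_done())"
```

```text
the job is handed in; nothing more can be done
None
```

The mailer is behind the sill at the end stop, held against the back fence by the side guide. It was stamped once with about 25 N at the lever handle, the lever sprang back up, and I handed the job in at about 29 s with the arm clear of everything.

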